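Start the glass grinder on the mosaic bench

TASK

Start up the glass grinder by touch alone: push its raised clear guard down until it is fully shut, then press the white-striped end of the black rocker on the yellow extractor box so that the rocker tips right over, then press the green button on the grey push-button box all the way down and let it come up again. Keep to that order. Leave the red and the black button unpressed and all the loose things on the bench where they are; nothing is to be picked up.

Things in the scene. Friction and masses are not known exactly. Their poses are not given: they have to be found in the camera images.
- grinder: blue bench grinder, fixed to the bench, 200 (x) x 170 (y) x 100 mm high with a grey worktop; origin at the centre of its underside, front (with a metal panel) to its -x. A brass grinding head 22 mm wide stands 26 mm above the worktop. Two posts near its far edge carry the guard's hinge. Its place and yaw vary, as do those of the two boxes, and the three may change places.
- guard (a joint): opening angle of the clear guard in rad: 0 is shut (level, 145 mm above the bench), starts 0.55 to 0.95, stop at 1.4. A flat clear plate 130 mm long and wide with 22 mm deep cheeks below its sides and a yellow bar (24 long, 140 wide, 12 thick) along its free edge; hinged at the grinder's +x side, its free edge is up and swings down to -x. It stays where left; 2 to 4 N down on the bar moves it
- guard_bar (a point): middle of the upper face of the yellow bar, 118 mm from the hinge line and 7 mm above the plate's mid-plane; moves with the guard; its x axis points along the plate towards the hinge, z square to the plate
- guard_hinge (a point): middle of the guard's hinge line, fixed on the grinder, 145 mm above the bench; the hinge line is parallel to the grinder's y axis; axes are those of the grinder
- switchbox: yellow box of the dust extractor, fixed to the bench, 130 (x) x 100 (y) x 60 mm high; origin at the centre of its underside; carries the rocker and a flat green pilot lamp (not a button)
- rocker (a joint): tilt of the rocker in rad: 0 (to 0.02 at the start) is off with the white-striped end raised, 0.4 is fully on with that end down. The black paddle is 64 mm long (along the box's x), 32 mm wide and 8 mm thick, and pivots about its middle, 74 mm above the bench and 15 mm to the box's +y; it stays where it is left; about 3 to 4 N on the striped end tips it
- rocker_on_end (a point): the white stripe on the upper face of the rocker's end towards the box's +x, 22 mm from the pivot, about 86 mm above the bench when off; it goes down about 9 mm to full on
- station: grey push-button box, fixed to the bench, 80 (x) x 190 (y) x 55 mm high with a metal top, origin at the centre of its underside. Three round buttons (32 mm wide, red, green, black) stand in a row along its y, 60 mm apart, in any order
- start (a joint): travel of the green button in m: 0 is up, 0.008 is fully down; sprung, about 1.5 N to begin and 5 N fully down, comes up by itself
- start_top (a point): middle of the top face of the green button; 79 mm above the bench when up; the button moves straight down into a metal collar 44 mm wide whose top is 12 mm below the button's top
- stop (a joint): travel of the red button in m, 0 up, 0.008 down: same kind as the green one; not to be pressed
- stop_top (a point): middle of the top face of the red button
- jog (a joint): travel of the black button in m, 0 up, 0.008 down: same kind as the green one; not to be pressed
- jog_top (a point): middle of the top face of the black button
- tile_white: loose white mosaic tile, 26 x 22 x 9 mm, lying on the grinder's worktop near its front edge; origin under its centre
- tile_square: loose blue mosaic tile, 24 x 24 x 9 mm, lying on top of the yellow box beside the rocker; origin under its centre
- hammer: loose hammer, 260 mm long, lying at the front left of the bench; origin under its middle
- nippers: loose tile nippers with red handles, 180 mm long, lying at the front right of the bench; origin near the pivot, on the underside
- pot: loose white cup, 56 mm wide, 60 mm high, standing just behind the push-button box; origin at the centre of its underside
- jar: loose green glass jar, 72 mm wide, 100 mm high, at the back of the bench; origin at the centre of its underside
- glue: loose white glue bottle with a red cap, 54 mm wide, 160 mm high, at the back of the bench; origin at the centre of its underside

How it is judged:
On the way, in this order (a step that is already met when the one before it is completed fails the run):
1. the guard is pushed fully shut (joint under 0.06 rad) with the rocker still off (value of joint guard below 0.06 rad and value of joint rocker below 0.1 rad), for 0.1 s.
2. the rocker is tipped fully on (joint over 0.34 rad), guard still shut (value of joint rocker above 0.34 rad and value of joint guard below 0.06 rad), for 0.1 s.
3. the green button is pressed fully down (over 6 mm of its 8 mm) (value of joint start above 0.006 m), for 0.05 s.
At the end, for the whole second after the job is handed in: guard shut (under 0.06 rad), rocker fully on (over 0.34 rad), all three buttons up (under 1.5 mm), loose things where they were (within 25 mm) (all of step 2 and value of joint each of start, stop, jog below 0.0015 m and distance of each of tile_white, tile_square, hammer, nippers, pot, jar, glue from where it was at the start of the episode below 0.025 m); the robot touches nothing.
It fails at once if the rocker is tipped on before the guard is shut (value of joint rocker above 0.2 rad and value of joint guard above 0.1 rad).
It fails at once if the green button is pressed (over 3 mm) before the guard is shut and the rocker is on (value of joint start above 0.003 m and (value of joint guard above 0.1 rad or value of joint rocker below 0.3 rad)).
It fails at once if the red or the black button is pressed (over 2.5 mm) (value of joint any of stop, jog above 0.0025 m).
It fails at once if the guard is lifted further open (over 1.15 rad) (value of joint guard above 1.15 rad).
It fails at once if a loose thing is lifted, carried or knocked more than 25 mm from its place (distance of any of tile_white, tile_square, hammer, nippers, pot, jar, glue from where it was at the start of the episode above 0.025 m).
It also fails if it takes over 64 s, if anything falls off the work surface, if the arm or the gripper's body presses on something with over 40 N, if the wrist force passes 120 N, or if a joint passes its speed limit or range.

ROBOT

A 6-joint arm with a two-finger parallel gripper is mounted at the origin on the work surface. World frame = base frame: x ahead of the robot, y to its left, z up, the work surface at z = 0. Lengths are in m, angles in rad, forces in N, time in s.
With the tool pointing down it reaches from about 0.35 to 0.975 m from the base axis. Payload 4.9 kg.
Tool frame: the origin (TCP) lies at the very end of the fingers, on their centre line; the grasp point (between the pads) lies 19 mm behind it (pinch_z is the distance from the TCP to the grasp point, in m); z points along the fingers, y is the line along which they close (so a half turn about z gives the same grasp; the last joint's range is limited). The gripper opens to 85 mm and grips with 20 to 120 N. Pads are 22 mm wide; open, the fingers measure 114 mm over their backs; the gripper's body (76 mm by 85 mm) begins 54 mm behind the grasp point. The pads swing forward as they close: fully open they stand 13 mm farther back than shut.
Start: joints at [-1.23, 0.053, 1.613, -0, 1.476, -0.119], TCP at [0.277, -0.56, 0.231] pointing down, gripper open.
Joint ranges: [-3.01, 3.01], [-1.01, 2.22], [0.06, 2.58], [-1.02, 4.17], [0.09, 2.62], [-3.14, 3.14]. Speed limits (rad/s): [2.57, 2.57, 3.14, 3.14, 3.14, 3.14].

INTERFACE

Orientations are given as a unit quaternion [w, x, y, z].
In Python, from plant import * gives the robot as it stands. The module is installed in compiled form; this text tells all that it offers.
- The arm moves only by the tool play_rows, never from a script. Its arguments are lists of equal length, an entry for each row: "linear": the shift along the world's x, y, z in m, a list of three; "turn": the turn about the world's z in degrees. A call has 1 to 8 rows; each row shifts and turns the commanded pose from where the row before left it; what a row does not reach is not made up. A row lasts 1/8 s, in which the tool goes at most 62.5 mm and 10.7 degrees, less where a joint would pass 70% of its speed; a pose out of reach is approached as far as the arm can. A call is refused whole if a number of a shift passes 0.0625 or a number of a turn 10.7, either way. A call with a gripper value outside its range is refused whole. "hand" is the finger opening in m, from 0 to 0.0854, set as the call begins (left out, the last holds). The fingers move at their own pace and stop on an object; the grip force is fixed at half the most. Time passes only in rows, so rows that do not move let the fingers close. It gives the time, the measured TCP pose, the force, the opening and the grip force at its end, in the units of the state.
- state(): the state, without advancing time (a new reading comes with each control period).
- grab_frame(name): name is "scene" or "side" or "wrist"; returns the picture (400x640x3 uint8, red, green, blue); there is no depth.
- camera_info(name): a dict with "camera_matrix" (3x3 intrinsics, pixels), "distortion" ([k1, k2, p1, p2, k3] as OpenCV has them; the pictures are not rectified), "origin" and "attitude" of the camera in the world; the wrist camera has in their place "mount" (4x4, takes a point from camera to tool coordinates, whose origin is the TCP and whose axes are the flange's). Camera axes: x right, y down, z forward; pixel columns grow to the right and rows downward; lengths in m; the calibration is good to about 2 mm. A picture is of the moment at which its call begins: read the wrist's pose just before it. camera_info takes no time and is no camera call.
- job_done(): hands the job in; it is judged then, once.
Trained networks look in the newest picture that a camera, given by its name, has taken for a name from the list of things; names that differ only in an ending like _2 or _b are one class to them, and where a whole thing is asked for, a point or a joint stands for the part that bears it (a point fixed in the world has none). Each returns a list of dicts, best first, with "p" (0 to 1); they miss things now and then, are a little off and sometimes report something else, mostly with a low value. They report only what shows in the picture. A call takes as long as a camera call.
- trace(camera, thing): "region" (400x640 bool, what is visible of it) and "location" ([column, row] in pixels, amid what is visible of it).
The state is a dict: "time": time; "joint_pos": joint angles; "joint_vel": joint speeds; "joint_efforts": joint torques, N m; "tool_pos": TCP position; "tool_rot": TCP orientation; "contact_force": force on the tool from outside, world axes, zero at the start; "ft_torque": the same for the moment, N m; "gripper_width": opening from 0.0 (shut) to 1.0 (fully open); "grasp_force": force on a finger pad.
Only numpy, scipy, OpenCV 4.12 (cv2) and the standard library are available. Lean on these libraries where they do the work, as an engineer would, in place of code of your own. Each camera call takes 0.05 s, during which the arm holds its last target. There are 200 camera calls.

## Working session

There is one attempt and no reset: what is moved stays moved. The work goes in short steps, Python scripts to look and compute and a tool call to move; the robot and the scene stay as the last step left them, time stands still between calls to the robot, and variables do not carry over. Pictures are saved under pics/ and viewed, at most 10 in all, crops included, and the job is handed in when it is done.

Besides the shell and the picture viewer there is one more tool, called after "Request:" as name(argument=value, ...), one argument or row to a line, values as JSON. play_rows: Moves the arm, as the interface text tells. Its arguments: {"type":"object","properties":{"linear":{"type":"array","items":{"type":"array","items":{"type":"number"}}},"turn":{"type":"array","items":{"type":"number"}},"hand":{"type":"number"}},"required":["linear","turn"]}

```bash
mkdir -p pics
cat > h.py <<'E'
from plant import *
import numpy as np, cv2
from scipy.spatial.transform import Rotation as R
def cam(n):
    c=camera_info(n);K=np.array(c["camera_matrix"]);d=np.array(c["distortion"])
    if n=="wrist":
        s=state();q=s["tool_rot"];T=np.eye(4);T[:3,:3]=R.from_quat([q[1],q[2],q[3],q[0]]).as_matrix();T[:3,3]=s["tool_pos"]
        M=T@np.array(c["mount"]);return K,d,M[:3,:3],M[:3,3]
    a=np.array(c["attitude"]);Rm=a if a.shape==(3,3) else R.from_quat([a[1],a[2],a[3],a[0]]).as_matrix()
    return K,d,Rm,np.array(c["origin"])
def ray(C,px):
    K,d,Rm,o=C;u=cv2.undistortPoints(np.array([[px]],float),K,d)[0,0]
    v=Rm@np.array([u[0],u[1],1]);return o,v/np.linalg.norm(v)
def onz(C,px,z):
    o,v=ray(C,px);return o+v*(z-o[2])/v[2]
def proj(C,P):
    K,d,Rm,o=C;r=cv2.Rodrigues(Rm.T)[0];return cv2.projectPoints(np.array(P,float).reshape(-1,3),r,-Rm.T@o,K,d)[0][:,0]
def tri(rays):
    A=sum(np.eye(3)-np.outer(v,v) for o,v in rays);b=sum((np.eye(3)-np.outer(v,v))@o for o,v in rays)
    p=np.linalg.solve(A,b);return p,[np.linalg.norm(np.cross(v,p-o)) for o,v in rays]
def save(n,f): 
    im=grab_frame(n);cv2.imwrite(f,im[:,:,::-1]);return im
E
python3 - <<'E'
from h import *
for n in("scene","side"):
    save(n,f"pics/{n}0.png");C=cam(n);print(n,C[3].round(3),C[2].round(2).tolist())
T={}
for t in("grinder","guard","guard_bar","switchbox","rocker","rocker_on_end","station","start_top","stop_top","jog_top","pot","jar","glue","tile_white","tile_square"):
    r={}
    for n in("scene","side"):
        k=trace(n,t)
        if k: r[n]=ray(cam(n),k[0]["location"]);print(t,n,np.round(k[0]["location"]),round(k[0]["p"],2),k[0]["region"].sum())
    if len(r)==2: p,e=tri(r.values());print("   ",p.round(3),np.round(e,4))
print(state())
E
```

```text
scene [1.262 0.269 0.838] [[-0.34, 0.63, -0.69], [0.94, 0.22, -0.27], [-0.02, -0.74, -0.67]]
side [ 0.5   -0.6    0.853] [[1.0, -0.07, 0.05], [-0.09, -0.78, 0.62], [-0.0, -0.62, -0.78]]
grinder scene [447. 257.] 0.58 10250
grinder side [362. 196.] 0.68 459
    [0.623 0.209 0.012] [0.1247 0.1247]
guard scene [455. 234.] 0.93 5228
guard side [328. 101.] 0.96 890
    [0.598 0.299 0.176] [0.0035 0.0035]
guard_bar scene [455. 230.] 0.83 5168
guard_bar side [329.  98.] 0.92 858
    [0.6   0.298 0.187] [0.0031 0.0031]
switchbox scene [321. 271.] 0.71 729
switchbox side [321. 317.] 0.9 3047
    [ 0.486 -0.089 -0.283] [0.0792 0.0792]
rocker scene [315. 244.] 0.67 2176
rocker side [321. 303.] 0.84 466
    [ 0.489 -0.1   -0.162] [0.0734 0.0734]
rocker_on_end scene [253. 282.] 0.64 1256
rocker_on_end side [323. 304.] 0.85 457
    [ 0.559 -0.166 -0.199] [0.024 0.024]
station scene [316. 245.] 0.85 2258
station side [325. 216.] 0.89 1477
    [0.565 0.007 0.01 ] [0.0033 0.0033]
start_top scene [346. 231.] 0.43 140
start_top side [318. 183.] 0.56 109
    [0.554 0.076 0.069] [0.0045 0.0045]
stop_top 
[... 704 characters left out ...]
int_pos': array([-1.22999421e+00,  5.26848279e-02,  1.61290394e+00,  2.16626785e-05,
        1.47601937e+00, -1.19030712e-01]), 'joint_vel': array([-0.00129107,  0.0019959 ,  0.00083311, -0.00147833,  0.00033075,
        0.00067409]), 'joint_efforts': array([ 8.73628278e-05, -3.93672109e+01, -3.70451617e+01, -8.70564872e-05,
        7.01274221e-04,  4.45010130e-06]), 'tool_pos': array([ 0.27735413, -0.56006106,  0.23131063]), 'tool_rot': array([-8.88723480e-06,  9.73685680e-01,  2.27895142e-01,  9.85982582e-06]), 'contact_force': array([-0.91311066, -0.57945922,  0.57916584]), 'ft_torque': array([-0.03585127,  0.02324632, -0.0378232 ]), 'grasp_force': 0.0, 'gripper_width': 1.002099480872334}
```

View pics/scene0.png

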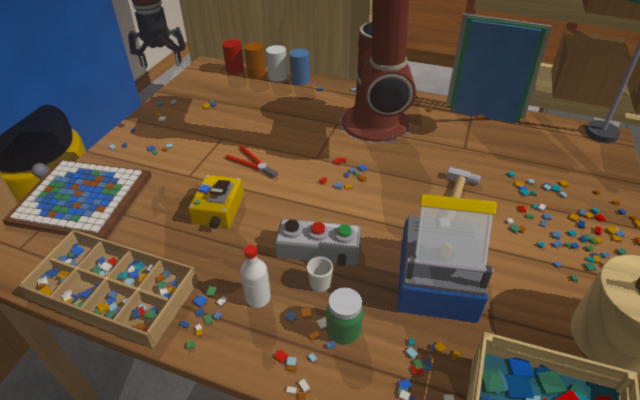

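View pics/side0.png

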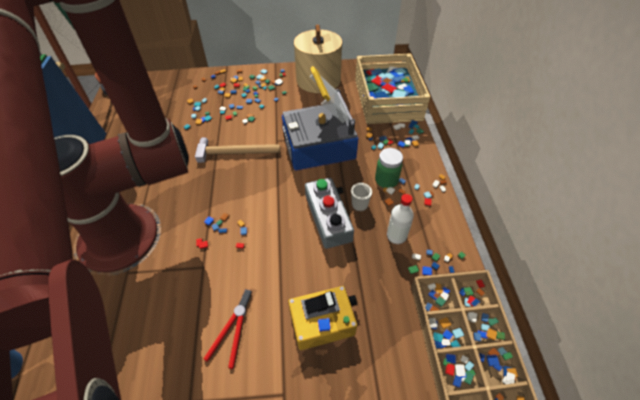

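The scene view shows the guard bar at (422-493, 205), green button at (345,230), red at (318,228), black at (291,226) and the rocker near (217,190). The side view shows green at (321,184), red at (328,202), black at (336,220), the rocker at (321,303) with its stripe to the right, and the bar at (320,85).

Run:
```python
import cv2,numpy as np
a=cv2.imread("pics/scene0.png");b=cv2.imread("pics/side0.png")
def c(i,x,y,w=80,h=60): return cv2.resize(i[y:y+h,x:x+w],(400,300),interpolation=cv2.INTER_CUBIC)
cv2.imwrite("pics/comp.png",np.vstack([np.hstack([c(a,180,170),c(b,285,280)]),np.hstack([cv2.resize(a[190:280,390:510],(400,300)),c(b,290,60)])]))
```

```text
(no output)
```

View pics/comp.png

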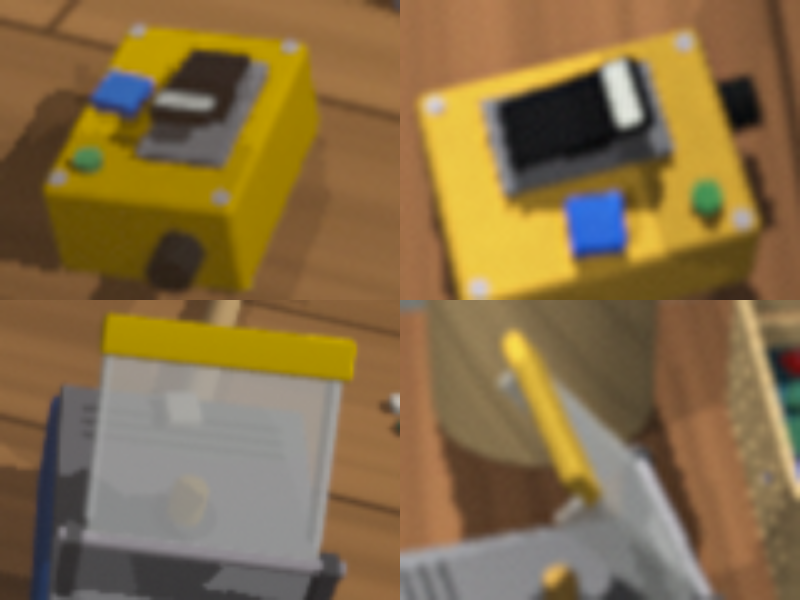

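Run:
```python
from h import *
A=cam("scene");B=cam("side")
P={}
for n,a,b in [("stripe",(217,190.2),(329.6,299)),("bar+y",(496.5,208.3),(312.4,67.6)),("bar-y",(421.5,200.2),(327.4,98.4)),("green",(345,230),(321.5,184)),("red",(318,227.5),(328.5,202)),("black",(291.5,225.5),(336,219.5)),
("c++",(224.2,209.6),(342,288.4)),("c+-",(191.6,205.6),(353.4,323.6)),("c--",(207.6,176.2),(301,337.6)),("c-+",(238,179.2),(292,301))]:
    p,e=tri([ray(A,a),ray(B,b)]);P[n]=p;print(n,p.round(4),round(e[0],4))
ang=lambda a,b:np.degrees(np.arctan2(*(P[b]-P[a])[[1,0]])).round(1)
print("bar y-axis",ang("bar-y","bar+y"),np.linalg.norm(P["bar+y"]-P["bar-y"]),"stat",ang("black","green"),"box x",ang("c--","c+-"),ang("c-+","c++"),"y",ang("c+-","c++"),ang("c--","c-+"))
for t in ("start_top","stop_top","jog_top"):
    for k in trace("side",t)[:3]:print(t,k["location"],k["p"])
```

```text
stripe [ 0.5452 -0.2606  0.0839] 0.0008
bar+y [0.5619 0.3654 0.2386] 0.0036
bar-y [0.5885 0.2268 0.2363] 0.0004
green [0.559  0.072  0.0733] 0.0004
red [0.571  0.0112 0.0716] 0.0005
black [ 0.5846 -0.0473  0.0722] 0.0004
c++ [ 0.5774 -0.2271  0.0584] 0.0003
c+- [ 0.5915 -0.3099  0.0584] 0.0003
c-- [ 0.4791 -0.3294  0.058 ] 0.0003
c-+ [ 0.4644 -0.2471  0.0587] 0.0001
bar y-axis 100.9 0.1411155703964387 stat 102.1 box x 9.8 10.1 y 99.7 100.1
start_top [318.3, 183.0] 0.56
stop_top [328.1, 201.7] 0.5
jog_top [322.0, 317.1] 0.74
```

Request:
play_rows(
  linear=[
    [0,0,0.04],
    [0,0,0.04],
    [0.035,0.04,0],
    [0.04,0.04,0],
    [0.04,0.04,0],
    [0.04,0.04,0],
    [0.04,0.04,0],
    [0.03,0.04,0],
  ],
  turn=[-7.75,-7.75,0,0,0,0,0,0],
  hand=0,
)

```text
time: 2.75
tool_pos: [0.5036, -0.3185, 0.3113]
tool_rot: [0.0, 0.995, 0.095, 0.0]
contact_force: [0.1, 0.2, -0.6]
gripper_width: 0.002
grasp_force: 0.0
```

Request:
play_rows(
  linear=[
    [0.02,0.02,0],
    [0,0.06,0],
    [0,0.06,0],
    [0,0.06,0],
    [0,0.05,0],
    [0,0,0],
    [0,0,0],
  ],
  turn=[0,0,0,0,0,0,0],
)

```text
time: 3.62
tool_pos: [0.5224, -0.0704, 0.3114]
tool_rot: [0.0, 0.996, 0.095, 0.0]
contact_force: [0.2, -0.2, 0.5]
gripper_width: 0.002
grasp_force: 0.0
```

Run:
```python
from h import *
C=cam("wrist");save("wrist","pics/w1.png");s=state();print(s["tool_pos"].round(4),s["tool_rot"].round(4),C[3].round(3))
for n,p in(("green",[.559,.072,.079]),("red",[.571,.011,.079]),("bar",[.575,.296,.2375])):print(n,proj(C,p).round(1))
```

```text
[ 0.5224 -0.0709  0.3113] [ 2.000e-04  9.956e-01  9.400e-02 -1.000e-04] [ 0.587 -0.058  0.454]
green [[198.8 113.3]]
red [[254.8 112.6]]
bar [[-165.9   47.2]]
```

View pics/w1.png

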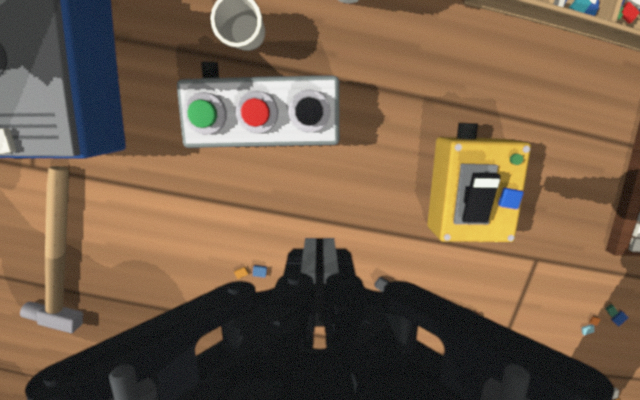

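The wrist view shows green at (201,113), within 3 px of my estimate, and the stripe at (486,183). Next I go over the bar.

Run:
```python
from h import *
C=cam("wrist")
print(onz(C,(201,113),.079),onz(C,(255,112),.079),onz(C,(486,183),.086))
```

```text
[0.55986971 0.06909064 0.079     ] [0.57174787 0.01033421 0.079     ] [ 0.54441003 -0.26160842  0.086     ]
```

Request:
play_rows(
  linear=[
    [0.009,0.0525,0],
    [0.009,0.0525,0],
    [0.009,0.0525,0],
    [0.009,0.0525,0],
    [0.009,0.0525,0],
    [0.009,0.0525,0],
    [0.009,0.0525,0],
    [0,0,0],
  ],
  turn=[0,0,0,0,0,0,0,0],
)

```text
time: 4.68
tool_pos: [0.5861, 0.2989, 0.31]
tool_rot: [0.0, 0.995, 0.095, -0.001]
contact_force: [0.3, -0.8, 0.1]
gripper_width: -0.001
grasp_force: 0.0
```

Request:
play_rows(
  linear=[
    [0,0,-0.03],
    [0,0,-0.02],
    [0,0,0],
  ],
  turn=[0,0,0],
)

```text
time: 5.05
tool_pos: [0.5846, 0.2957, 0.2583]
tool_rot: [0.001, 0.996, 0.094, -0.002]
contact_force: [-0.5, 0.3, -0.5]
gripper_width: 0.002
grasp_force: 0.0
```

Request:
play_rows(
  linear=[
    [0,0,-0.02],
    [-0.01,-0.002,-0.01],
    [-0.01,-0.002,-0.01],
    [-0.006,-0.001,-0.01],
    [-0.006,-0.001,-0.01],
  ],
  turn=[0,0,0,0,0],
)

```text
time: 5.68
tool_pos: [0.5527, 0.2914, 0.2012]
tool_rot: [-0.0, 0.996, 0.095, 0.0]
contact_force: [0.2, 0.5, 1.5]
gripper_width: -0.001
grasp_force: 0.9
```

Request:
play_rows(
  linear=[
    [-0.004,-0.001,-0.01],
    [-0.004,-0.001,-0.012],
    [-0.003,-0.001,-0.008],
    [-0.003,0,-0.008],
    [0,0,0],
  ],
  turn=[0,0,0,0,0],
)

```text
time: 6.3
tool_pos: [0.5386, 0.2881, 0.162]
tool_rot: [0.0, 0.996, 0.094, -0.001]
contact_force: [0.4, -0.8, 0.7]
gripper_width: -0.0
grasp_force: 0.0
```

Request:
play_rows(
  linear=[
    [-0.002,0,-0.005],
    [0,0,-0.004],
    [0,0,0],
  ],
  turn=[0,0,0],
)

```text
time: 6.68
tool_pos: [0.5371, 0.2884, 0.1538]
tool_rot: [0.0, 0.996, 0.094, -0.0]
contact_force: [-0.2, 0.3, 0.1]
gripper_width: 0.003
grasp_force: 0.0
```

Request:
play_rows(
  linear=[
    [0,0,-0.002],
    [0,0,0],
  ],
  turn=[0,0],
)

```text
time: 6.92
tool_pos: [0.5372, 0.2885, 0.1521]
tool_rot: [-0.0, 0.996, 0.095, -0.0]
contact_force: [0.4, 0.1, 0.6]
gripper_width: -0.001
grasp_force: 0.1
```

Run:
```python
from h import *
import numpy as np
a=save("scene","pics/s2.png");b=save("side","pics/d2.png")
print(state()["tool_pos"],state()["contact_force"])
print(proj(cam("scene"),[.531,.288,.152]),proj(cam("side"),[.531,.288,.152]))
f=lambda i:cv2.resize(i,(400,300),interpolation=cv2.INTER_CUBIC)
cv2.imwrite("pics/c2.png",np.hstack([f(a[180:285,390:530]),f(b[50:185,250:430])])[:,:,::-1])
```

```text
[0.53724907 0.2884496  0.152079  ] [-0.0838346  -0.11373672 -0.26463697]
[[450.21928172 219.07382161]] [[305.08038215 110.59922244]]
```

View pics/c2.png

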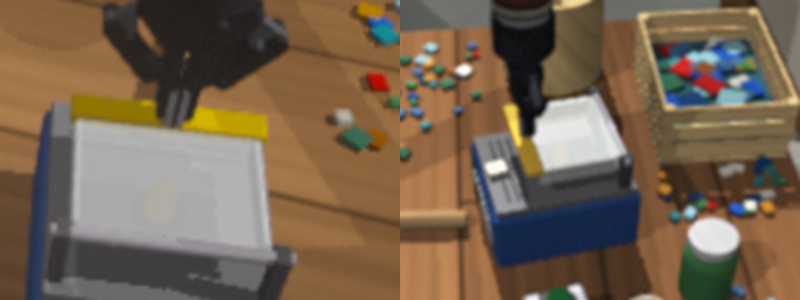

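The guard is nearly level with the fingers on the bar. I press on until the stop pushes back.

Request:
play_rows(
  linear=[
    [0,0,-0.002],
    [0,0,0],
  ],
  turn=[0,0],
)

```text
time: 7.28
tool_pos: [0.5374, 0.2885, 0.1519]
tool_rot: [0.0, 0.996, 0.095, -0.0]
contact_force: [-4.1, -1.7, 6.7]
gripper_width: 0.002
grasp_force: 3.6
```

Request:
play_rows(
  linear=[
    [0,0,-0.001],
    [0,0,0],
  ],
  turn=[0,0],
)

```text
time: 7.52
tool_pos: [0.5374, 0.2885, 0.1519]
tool_rot: [0.0, 0.996, 0.095, 0.0]
contact_force: [-5.8, -2.3, 10.3]
gripper_width: 0.001
grasp_force: 5.4
```

The guard is on its stop at z = 0.152, so it is shut. Next is the rocker.

Request:
play_rows(
  linear=[
    [0,0,0.04],
    [0,0,0.06],
    [0.002,-0.055,0],
    [0.002,-0.055,0],
    [0.002,-0.055,0],
    [0.002,-0.055,0],
    [0.002,-0.055,0],
    [0.002,-0.055,0],
  ],
  turn=[0,0,0,0,0,0,0,0],
)

```text
time: 8.52
tool_pos: [0.5492, -0.0433, 0.2493]
tool_rot: [0.0, 0.996, 0.095, 0.0]
contact_force: [0.6, -0.3, 0.2]
gripper_width: -0.001
grasp_force: 0.0
```

Request:
play_rows(
  linear=[
    [0.002,-0.055,0],
    [0.001,-0.055,0],
    [0,-0.055,0],
    [0,-0.053,0],
    [0,0,0],
    [0,0,0],
  ],
  turn=[0,0,0,0,0,0],
)

```text
time: 9.28
tool_pos: [0.5522, -0.2593, 0.249]
tool_rot: [-0.0, 0.996, 0.094, -0.0]
contact_force: [0.5, -0.1, 0.3]
gripper_width: -0.003
grasp_force: 0.0
```

Positioned at (0.552, -0.259), 5–8 mm outward of the stripe, as planned. Descending.

Request:
play_rows(
  linear=[
    [0,0,-0.06],
    [0,0,-0.05],
    [0,0,-0.04],
    [0,0,-0.01],
    [0,0,0],
  ],
  turn=[0,0,0,0,0],
)

```text
time: 9.9
tool_pos: [0.5528, -0.2588, 0.0899]
tool_rot: [0.0, 0.995, 0.095, 0.0]
contact_force: [-0.8, 0.7, 0.8]
gripper_width: -0.001
grasp_force: 0.0
```

Request:
play_rows(
  linear=[
    [0,0,-0.004],
    [0,0,-0.004],
    [0,0,-0.002],
    [0,0,0],
  ],
  turn=[0,0,0,0],
)

```text
time: 10.4
tool_pos: [0.5538, -0.2602, 0.0809]
tool_rot: [0.001, 0.996, 0.094, 0.002]
contact_force: [4.2, 0.6, 4.3]
gripper_width: -0.0
grasp_force: 2.3
```

Request:
play_rows(
  linear=[
    [0,0,-0.002],
    [0,0,-0.002],
    [0,0,0],
  ],
  turn=[0,0,0],
)

```text
time: 10.78
tool_pos: [0.554, -0.2602, 0.0776]
tool_rot: [0.001, 0.996, 0.094, 0.002]
contact_force: [3.8, 1.0, 9.6]
gripper_width: 0.004
grasp_force: 5.1
```

Request:
play_rows(
  linear=[
    [0,0,-0.002],
    [0,0,0],
  ],
  turn=[0,0],
)

```text
time: 11.02
tool_pos: [0.5541, -0.2603, 0.0773]
tool_rot: [0.001, 0.996, 0.095, 0.002]
contact_force: [-1.2, 3.3, 17.5]
gripper_width: -0.001
grasp_force: 8.7
```

The rocker reached its stop at z = 0.077, as expected. I lift, move over the green button and look.

Request:
play_rows(
  linear=[
    [0,0,0.04],
    [0,0,0.06],
    [0.001,0.055,0],
    [0.001,0.055,0],
    [0.001,0.055,0],
    [0.001,0.055,0],
    [0.001,0.055,0],
    [0.001,0.055,0],
  ],
  turn=[0,0,0,0,0,0,0,0],
)

```text
time: 12.02
tool_pos: [0.5564, 0.0716, 0.1715]
tool_rot: [0.0, 0.996, 0.094, -0.002]
contact_force: [1.0, -0.7, 0.6]
gripper_width: -0.002
grasp_force: 0.0
```

Request:
play_rows(
  linear=[
    [0,0,-0.04],
    [0,0,-0.02],
    [0,0,0],
  ],
  turn=[0,0,0],
)

```text
time: 12.4
tool_pos: [0.5558, 0.0697, 0.11]
tool_rot: [-0.0, 0.996, 0.094, -0.004]
contact_force: [0.8, -0.5, 0.7]
gripper_width: -0.001
grasp_force: 0.0
```

Run:
```python
from h import *
a=save("scene","pics/s3.png");b=save("side","pics/d3.png");C=cam("wrist");w=save("wrist","pics/w3.png")
print(state()["tool_pos"],state()["contact_force"])
print(proj(C,[.5595,.0705,.079]))
f=lambda i:cv2.resize(i,(400,300),interpolation=cv2.INTER_CUBIC)
cv2.imwrite("pics/c3.png",np.vstack([np.hstack([f(a[170:230,180:260]),f(b[280:340,285:365])]),np.hstack([f(a[190:280,270:390]),f(w)])])[:,:,::-1])
```

```text
[0.55906679 0.06959987 0.11436914] [0.77940751 0.26434082 0.01628372]
[[318.16252903 227.86870801]]
```

View pics/c3.png

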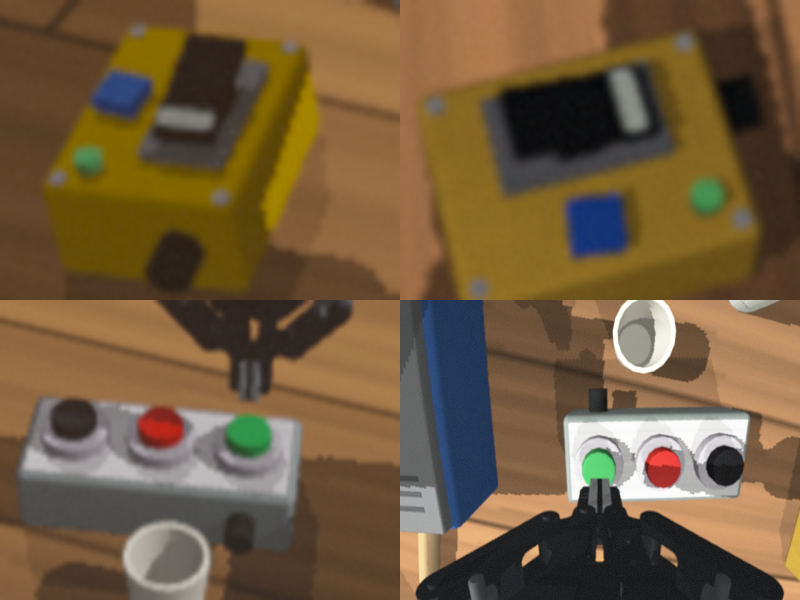

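The rocker is on with its lamp lit, and the fingers stand over green (wrist about (318,222)). Pressing now.

Request:
play_rows(
  linear=[
    [0.001,0,-0.02],
    [0,0,-0.011],
    [0,0,-0.006],
    [0,0,-0.005],
    [0,0,-0.001],
    [0,0,0],
  ],
  turn=[0,0,0,0,0,0],
)

```text
time: 13.3
tool_pos: [0.5593, 0.0704, 0.071]
tool_rot: [0.0, 0.996, 0.095, -0.0]
contact_force: [-4.4, 0.0, 5.1]
gripper_width: -0.003
grasp_force: 2.7
```

Request:
play_rows(
  linear=[
    [0,0,-0.001],
    [0,0,0],
  ],
  turn=[0,0],
)

```text
time: 13.55
tool_pos: [0.5594, 0.0704, 0.071]
tool_rot: [0.0, 0.996, 0.095, -0.0]
contact_force: [-7.3, -1.1, 9.7]
gripper_width: -0.001
grasp_force: 5.0
```

Request:
play_rows(
  linear=[
    [0,0,0.03],
    [0,0,0.06],
    [0,0,0.06],
    [-0.04,0,0],
    [0,0,0],
    [0,0,0],
  ],
  turn=[0,0,0,0,0,0],
)

```text
time: 14.3
tool_pos: [0.5195, 0.0705, 0.2188]
tool_rot: [-0.0, 0.996, 0.095, 0.0]
contact_force: [1.2, -0.7, 0.8]
gripper_width: -0.001
grasp_force: 0.0
```

Run:
```python
from h import *
a=save("scene","pics/s4.png");b=save("side","pics/d4.png")
print(state()["tool_pos"],state()["contact_force"])
f=lambda i:cv2.resize(i,(400,300),interpolation=cv2.INTER_CUBIC)
cv2.imwrite("pics/c4.png",np.vstack([np.hstack([f(a[165:345,180:420]),f(b[280:340,285:365])]),np.hstack([f(a[180:285,390:530]),f(b[50:245,250:510])])])[:,:,::-1])
```

```text
[0.51972118 0.07042444 0.21866102] [ 0.66902199 -0.14826266 -0.22621086]
```

View pics/c4.png

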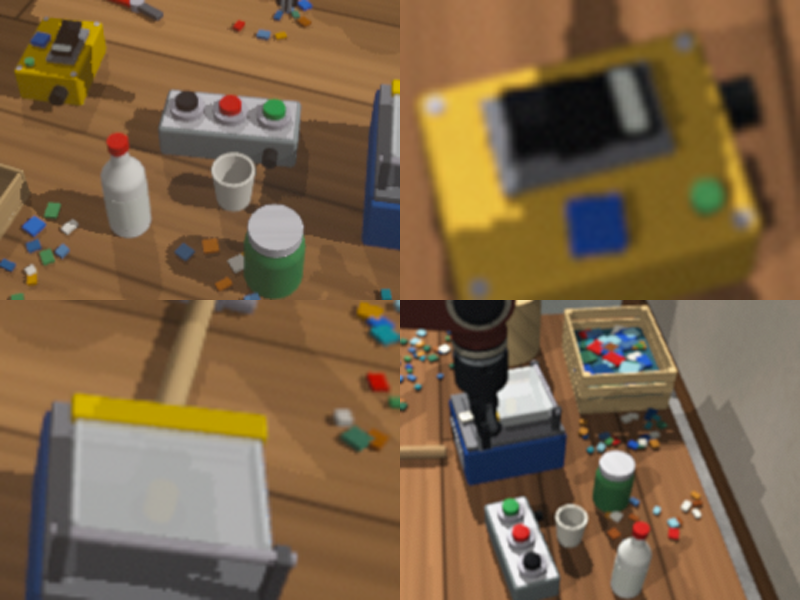

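The guard is shut, the rocker is on, all the buttons are up and nothing has been disturbed.

```bash
python3 -c "
from plant import *
print(job_done())"
```

```text
the job is handed in; nothing more can be done
None
```

I shut the guard, tipped the rocker on and pressed and released the green button, in that order, then handed the job in at about 14 s; the last pictures show nothing disturbed, but no verdict came back.

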